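Put three round-bottom flasks back into their own heating mantles

ROBOT

A 7-joint arm with a two-finger parallel gripper is mounted at the origin on the work surface. World frame = base frame: x ahead of the robot, y to its left, z up, the work surface at z = 0. Lengths are in m, angles in rad, forces in N, time in s.
With the tool pointing down it reaches from about 0.35 to 0.9 m from the base axis. Payload 8.1 kg.
Tool frame: the origin (TCP) lies on the centre line of the jaws, within the pads' length; the fingertips stand arm.tip_extent ahead of it and the grasp point (between the pads) lies 3 mm ahead of it (arm.tip_extent is the distance from the TCP to the fingertips, in m); y points along the fingers, z is the direction in which the jaws open and shut, and the axes are right-handed (so a half turn about y gives the same grasp; the last joint's range is limited). The gripper opens to 92 mm and grips with 3 to 60 N. Pads are 19 mm wide; open, the fingers measure 130 mm over their backs; the gripper's body (75 mm by 190 mm) begins 47 mm behind the grasp point.
Start: joints at [-1.355, 0.434, 0.025, 1.573, -0.012, 1.134, -0.075], TCP at [0.196, 0.594, 0.249] pointing down, gripper open.
Joint ranges: [-2.62, 2.62], [-0.44, 2.09], [-1.27, 1.32], [0.08, 2.57], [-1.32, 4.46], [0.12, 2], [-2.74, 2.74]. Speed limits (rad/s): [2.22, 2.22, 3.01, 3.01, 3.14, 3.14, 3.14].

INTERFACE

Orientations are given as a rotation vector (axis times angle).
In Python, from cell import observe, get_image, sign_off, boxes_of, place_of, arm gives the robot as it stands.
- The arm moves only by the tool arm_command, never from a script. Its argument "plan" is a list of rows, each a list of 2 entries, a list of its own where there are three numbers: the shift along the tool's x, y, z in m, then the turn, a rotation vector about the tool's x, y, z in degrees. In form: [[[tx, ty, tz], [ax, ay, az]], ...]. A call has 1 to 5 rows; each row is the pose to reach, as a shift and turn from the pose commanded when the call began, along the tool's axes at that moment; what a row does not reach only later rows make up. A row lasts 1/10 s, in which the tool goes at most 50 mm and 8.59 degrees, less where a joint would pass 70% of its speed; a pose out of reach is approached as far as the arm can. A call with a gripper value outside its range is refused whole. "fingers" is the closure, from -1 (fully open) to 1 (shut), set as the call begins (left out, the last holds). The fingers move at their own pace and stop on an object; "squeeze" is the grip in N (left out, the last holds). Time passes only in rows, so rows that repeat a pose let the fingers close. It gives the time, the measured TCP pose, the force and the opening at its end, in the units of the state.
- observe(): the state, without advancing time (a new reading comes with each control period).
- get_image(name): name is "scene" or "top"; returns a dict with "color" (384x512x3 uint8, red, green, blue), "camera_matrix" (3x3 intrinsics, pixels), "distortion" ([k1, k2, p1, p2, k3] as OpenCV has them; the pictures are not rectified), "world_to_cam" (4x4, takes a point from world to camera coordinates). Camera axes: x right, y up, looking along -z (the intrinsics and any distortion apply to the point x, -y, -z); pixel columns grow to the right and rows downward; lengths in m; the calibration is good to about 2 mm. A picture is of the moment at which its call begins. There is no depth.
- sign_off(): hands the job in, once; it reports no verdict.
Trained networks look in a picture, given as the dict that the camera call returned (one of the last four; its "shot" number tells which), for a name from the list of things; names that differ only in an ending like _2 or _b are one class to them, and where a whole thing is asked for, a point or a joint stands for the part that bears it (a point fixed in the world has none). Each returns a list of dicts, best first, with "confidence" (0 to 1); they miss things now and then, are a little off and sometimes report something else, mostly with a low value. They report only what shows in the picture. A call takes as long as a camera call. They do not tell look-alikes from the thing itself.
- boxes_of(picture, thing): "point" ([column, row] in pixels, amid what is visible of it).
- place_of(picture, thing): "point" ([column, row] in pixels: a listed point, or the origin of a listed thing).
The state is a dict: "clock": time; "joints": joint angles; "dq": joint speeds; "joint_efforts": joint torques, N m; "position": TCP position; "ee_rot": TCP orientation; "force": force on the tool from outside, world axes, zero at the start; "ft_torque": the same for the moment, N m; "width": opening from 0.0 (shut) to 1.0 (fully open).
Only numpy, scipy, OpenCV 4.12 (cv2) and the standard library are available. Lean on these libraries where they do the work, as an engineer would, in place of code of your own. Each camera call takes 0.05 s, during which the arm holds its last target.

TASK

The three stoppered round-bottom flasks are each sitting in the wrong heating mantle: move them round so that every flask is fully home and upright in the mantle whose coloured top ring matches its stopper. Their round bottoms will not stand on the bench, so never set one down there: use the spare cork ring to park one meanwhile. Keep the flasks upright, lower them gently since they are glass, leave the beaker, wash bottle and dropper bottle alone, and let go of everything at the end.

Things in the scene. Friction and masses are not known exactly. Their poses are not given: they have to be found in the camera images.
- flask_red: stoppered 100 ml round-bottom flask, amber glass, red stopper; loose, 0.11 to 0.21 kg. Origin at the bulb's lowest point, z up along the neck. Above the origin, in mm: bulb a sphere of diameter 64 centred at 32; neck of diameter 26 from 62 to 109; stopper head of diameter 32 from 109 to 129. Best gripped round the neck 87 above the origin, from above, at any yaw.
- flask_blue: stoppered 100 ml round-bottom flask, amber glass, blue stopper; loose, 0.11 to 0.21 kg. Origin at the bulb's lowest point, z up along the neck. Above the origin, in mm: bulb a sphere of diameter 64 centred at 32; neck of diameter 26 from 62 to 109; stopper head of diameter 32 from 109 to 129. Best gripped round the neck 87 above the origin, from above, at any yaw.
- flask_yellow: stoppered 100 ml round-bottom flask, amber glass, yellow stopper; loose, 0.11 to 0.21 kg. Origin at the bulb's lowest point, z up along the neck. Above the origin, in mm: bulb a sphere of diameter 64 centred at 32; neck of diameter 26 from 62 to 109; stopper head of diameter 32 from 109 to 129. Best gripped round the neck 87 above the origin, from above, at any yaw.
- mantle_red: heating mantle (off, cold), red ring round its top: white casing, diameter 125, height 80, fixed. Origin at the centre of its underside, z up; control panel on its own +x side. Round nest in the top, 76 wide at the rim (6 mm slack each side), stepping in to a seat 44 wide at height 59. A flask fully home sits on its axis, flask origin 50 above the mantle's, bulb sunk to its middle; let go leaning, it may stay leaning.
- mantle_blue: heating mantle (off, cold), blue ring round its top: white casing, diameter 125, height 80, fixed. Origin at the centre of its underside, z up; control panel on its own +x side. Round nest in the top, 76 wide at the rim (6 mm slack each side), stepping in to a seat 44 wide at height 59. A flask fully home sits on its axis, flask origin 50 above the mantle's, bulb sunk to its middle; let go leaning, it may stay leaning.
- mantle_yellow: heating mantle (off, cold), yellow ring round its top: white casing, diameter 125, height 80, fixed. Origin at the centre of its underside, z up; control panel on its own +x side. Round nest in the top, 76 wide at the rim (6 mm slack each side), stepping in to a seat 44 wide at height 59. A flask fully home sits on its axis, flask origin 50 above the mantle's, bulb sunk to its middle; let go leaning, it may stay leaning.
- cork_ring: loose cork flask ring, outer diameter 90, hole diameter 44, height 25, 0.08 kg, empty at the start: the one free place for a flask; origin at the centre of its underside. A flask resting on it has its origin 16 above the ring's origin.
- beaker: bystander: small empty glass beaker, diameter 52, height 70; origin at the centre of its underside
- wash_bottle: bystander: white plastic wash bottle with red cap and bent spout, diameter 68, height 170; origin at the centre of its underside
- dropper_bottle: bystander: little amber dropper bottle with black cap and dark rubber bulb, diameter 44, height 110; origin at the centre of its underside
There are look-alikes about, which are no part of the job. What is shaped like the flask_yellow but green or pink is not meant. Leave any purple look-alike of the flask_red alone.

How it is judged:
By the outcome, as a careful person would: the job done as asked, in the order asked, and still so for the second after the job is handed in, with the robot touching nothing.
It also fails if it takes over 128 s, if anything falls off the work surface, if the arm or the gripper's body presses on something with over 40 N, if the wrist force passes 120 N, or if a joint passes its speed limit or range.

## Working session

There is one attempt and no reset: what is moved stays moved. The work goes in short steps, Python scripts to look and compute and a tool call to move; the robot and the scene stay as the last step left them, time stands still between calls to the robot, and variables do not carry over. Pictures are saved under pics/ and viewed, and the job is handed in when it is done.

Besides the shell and the picture viewer there is one more tool, called after "Call:" as name(argument=value, ...) on one line, values as JSON. arm_command: Moves the arm, as the interface text tells. Its arguments: {"type":"object","properties":{"plan":{"type":"array","items":{"type":"array"}},"fingers":{"type":"number"},"squeeze":{"type":"number"}},"required":["plan"]}

```bash
ls; mkdir -p pics; python3 - <<'E'
from cell import observe,get_image,boxes_of,place_of,arm
import cv2,numpy as np,json
o=observe(); print(o); print(arm.tip_extent, [a for a in dir(arm) if a[0]!='_'])
names="flask_red flask_blue flask_yellow mantle_red mantle_blue mantle_yellow cork_ring beaker wash_bottle dropper_bottle".split()
for n in("scene","top"):
    p=get_image(n); cv2.imwrite(f"pics/{n}0.png",p["color"][:,:,::-1])
    print(n,p["shot"],p["camera_matrix"],p["distortion"],p["world_to_cam"])
    for t in names:
        print(t,[(np.round(d["point"],1).tolist(),round(d["confidence"],2)) for d in place_of(p,t)])
E
```

```text
pics
{'clock': 0.0, 'joints': array([-1.3545884 ,  0.43523562,  0.0249896 ,  1.57412124, -0.01159011,
        1.13397206, -0.07511304]), 'dq': array([ 7.50207351e-04, -1.73033677e-04, -2.95295012e-04,  4.99657359e-04,
        1.66336603e-03, -8.48386667e-05,  6.07151065e-04]), 'joint_efforts': array([-1.97438594e-04, -6.67848802e+01,  9.84845683e-01, -3.14457786e+01,
       -6.05439884e-02,  4.28511982e-02,  1.71905972e-04]), 'position': array([0.1958099 , 0.59302773, 0.24792794]), 'ee_rot': array([-1.55785986,  0.2504008 , -0.25025451]), 'force': array([ 0.56403549, -0.21758066, -0.35316469]), 'ft_torque': array([-0.00478223, -0.03709543,  0.03130804]), 'width': 0.9959977457508747}
0.022 ['PlanningError', 'tip_extent']
scene 1 [[371.13753287   0.         252.21828673]
 [  0.         371.13753287 189.44663289]
 [  0.           0.           1.        ]] [-0.10052335  0.          0.          0.          0.        ] [[-0.39123608  0.92016822  0.01499224  0.18329156]
 [-0.57051254 -0.25528821  0.78060449  0.27604462]
 [ 0.72211479  0.29684739  0.62484547 -1.51738192]
 [ 0.          0.   
[... 703 characters left out ...]
         0.          0.        ] [[ 0.00382156 -0.99998978 -0.00241532  0.01569467]
 [ 0.98391607  0.00332875  0.17860038 -0.55358886]
 [-0.17859051 -0.00305901  0.98391873 -1.11672281]
 [ 0.          0.          0.          1.        ]]
flask_red [([164.5, 269.2], 0.72), ([154.2, 213.3], 0.59)]
flask_blue [([225.6, 186.3], 0.91), ([375.3, 222.7], 0.61)]
flask_yellow [([413.6, 213.6], 0.87), ([372.8, 222.5], 0.84), ([373.1, 271.3], 0.81)]
mantle_red [([370.3, 223.6], 0.87)]
mantle_blue [([157.2, 215.8], 0.72)]
mantle_yellow [([227.0, 187.5], 0.96)]
cork_ring [([296.9, 211.6], 0.81)]
beaker [([294.9, 130.4], 0.86), ([226.8, 185.4], 0.43)]
wash_bottle [([101.2, 191.5], 0.75)]
dropper_bottle []
```

View pics/scene0.png

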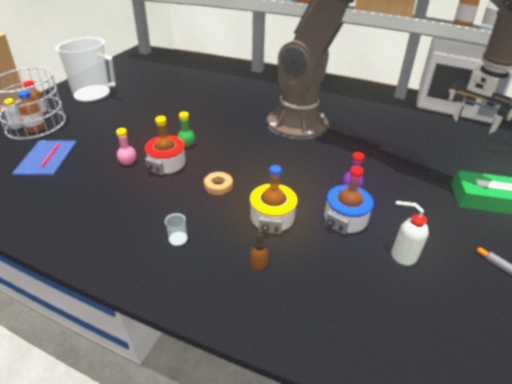

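View pics/top0.png

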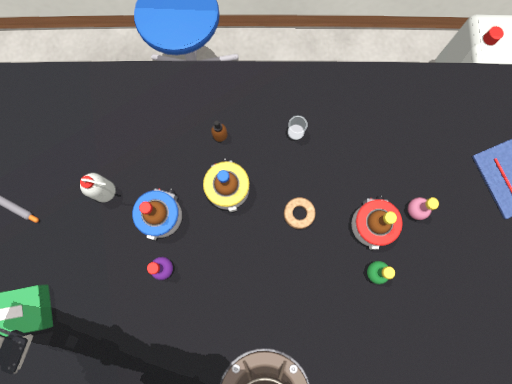

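The scene view shows the red flask in the blue mantle (350,205), the blue flask in the yellow mantle (272,205), and the yellow flask in the red mantle (165,150). The cork ring is at (218,183). The look-alikes are purple (355,175), green (186,135) and pink (126,150), all outside mantles. Next I'll measure from colour outlines in both views.

```bash
cat > h.py <<'E'
from cell import observe,get_image,boxes_of,place_of,arm
import cv2,numpy as np
from scipy.optimize import least_squares
from scipy.spatial.transform import Rotation as R
def proj(p,X):
    X=np.atleast_2d(X).astype(float); W=p["world_to_cam"]
    c=X@W[:3,:3].T+W[:3,3]; c=c*[1,-1,-1]
    return cv2.projectPoints(c.reshape(-1,1,3),np.zeros(3),np.zeros(3),p["camera_matrix"],np.array(p["distortion"]))[0].reshape(-1,2)
A=np.linspace(0,2*np.pi,60,endpoint=False)
def hullc(pts):
    h=cv2.convexHull(pts.astype(np.float32)); m=cv2.moments(h); return np.array([m['m10']/m['m00'],m['m01']/m['m00']]),m['m00']
def model(p,xy,circ,axis=(0,0)):
    pts=np.vstack([np.c_[xy[0]+axis[0]*z+r*np.cos(A),xy[1]+axis[1]*z+r*np.sin(A),0*A+z] for z,r in circ])
    return hullc(proj(p,pts))
RNG={'red':[((0,130,90),(5,255,255)),((174,130,90),(180,255,255))],'blue':[((105,130,80),(125,255,255))],'yellow':[((23,130,120),(35,255,255))],'cork':[((8,60,130),(18,200,255))]}
def blobs(p,col,near,rad,area=(8,1e5)):
    hsv=cv2.cvtColor(p["color"],cv2.COLOR_RGB2HSV); m=0
    for a,b in RNG[col]: m=m|cv2.inRange(hsv,a,b)
    n,l,s,c=cv2.connectedComponentsWithStats(m)
    out=[]
    for i in range(1,n):
        if area[0]<=s[i,4]<=area[1] and np.hypot(*(c[i]-near))<rad: out.append((s[i,4],np.argwhere(l==i)[:,::-1]))
    return sorted(out,key=lambda t:-t[0])
def obs(p,col,near,rad,**k):
    b=blobs(p,col,near,rad,**k)
    if not b: return None
    pts=b[0][1]; q=np.vstack([pts+d for d in([-.5,-.5],[.5,-.5],[-.5,.5],[.5,.5])])
    return hullc(q)
def solve(obsl,circ,x0):
    f=lambda v:np.concatenate([model(p,v,circ)[0]-o[0] for p,o in obsl])
    r=least_squares(f,x0); return r.x,r.fun,[(round(o[1]),round(model(p,r.x,circ)[1])) for p,o in obsl]
E
cat > m0.py <<'E'
from h import *
S=get_image("scene");T=get_image("top")
for nm,col,ps,pt in(("mred","red",(165,150),(378,222)),("mblue","blue",(349,200),(157,214)),("myel","yellow",(273,200),(227,185))):
    o=[(p,obs(p,col,np.array(q),25,area=(150,9999))) for p,q in((S,ps),(T,pt))]
    print(nm,[x[1] for x in o]); o=[x for x in o if x[1]]
    print([ (np.round(a,4).tolist()) if i<2 else a for i,a in enumerate(solve(o,[(.08,.0625)],[.5,0]))])
    for q in o: print('  single',np.round(solve([q],[(.08,.0625)],[.5,0])[0],4))
o=[(p,obs(p,"cork",np.array(q),15,area=(60,9999))) for p,q in((S,(218,183)),(T,(299,213)))]
print("cork",solve(o,[(0,.045),(.025,.045)],[.5,0]))
for q in o: print('  single',np.round(solve([q],[(0,.045),(.025,.045)],[.5,0])[0],4))
for nm,col,ps,pt in(("fred","red",(356,174),(146,208)),("fblue","blue",(275,171),(223,176)),("fyel","yellow",(161,121),(390,218))):
    o=[(p,obs(p,col,np.array(q),9,area=(8,300))) for p,q in((S,ps),(T,pt))]
    print(nm,[x[1] for x in o]); o=[x for x in o if x[1]]
    print([ (np.round(a,4).tolist()) if i<2 else a for i,a in enumerate(solve(o,[(.159,.016),(.179,.016)],[.5,0]))])
    for q in o: print('  single',np.round(solve([q],[(.159,.016),(.179,.016)],[.5,0])[0],4))
# lookalikes by stopper at z .109-.129
for nm,col,ps,pt in(("purple","red",(358,158),(153,268)),("pink","yellow",(122,132),(432,204)),("green","yellow",(184,115),(388,273))):
    o=[(p,obs(p,col,np.array(q),9,area=(8,300))) for p,q in((S,ps),(T,pt))]
    o=[x for x in o if x[1]]
    print(nm,solve(o,[(.109,.016),(.129,.016)],[.5,0]))
def up(p,c,h,k): 
    a=p["color"][max(0,c[1]-h):c[1]+h,max(0,c[0]-h):c[0]+h,::-1]; return cv2.resize(a,(260,260),interpolation=cv2.INTER_CUBIC)
r1=np.hstack([up(S,c,35,0) for c in((350,190),(272,195),(165,145))]);r2=np.hstack([up(T,c,35,0) for c in((157,214),(227,185),(385,222))])
cv2.imwrite("pics/crop0.png",np.vstack([r1,r2]))
E
python3 m0.py
```

```text
mred [(array([163.65105872, 146.20639598]), 763.5), (array([378.9181178 , 222.14344847]), 1751.5)]
[[0.4786, -0.3126], [0.3844, -0.4087, 0.3119, -0.3894], [(764, 596), (1752, 1608)]]
  single [ 0.4813 -0.3123]
  single [ 0.4775 -0.3117]
mblue [(array([349.92325387, 199.82538687]), 1195.5), (array([154.4218107, 212.8585146]), 1701.0)]
[[0.5019, 0.3054], [0.1827, -0.3221, 0.1171, -0.2587], [(1196, 1024), (1701, 1588)]]
  single [0.5034 0.3052]
  single [0.5011 0.3057]
myel [(array([273.07152029, 199.00860298]), 1298.0), None]
[[0.5862, 0.1105], [0.0, -0.0], [(1298, 1062)]]
  single [0.5862 0.1105]
cork (array([ 0.51050735, -0.10038762]), array([0.0118257 , 0.98347001, 0.42808272, 0.58986487]), [(597, 569), (806, 788)])
  single [ 0.506  -0.1027]
  single [ 0.5122 -0.0992]
fred [(array([356.42753623, 171.79710145]), 138.0), (array([145.87407407, 207.55061728]), 135.0)]
[[0.5007, 0.3051], [-0.372, 0.6328, -0.163, 0.3687], [(138, 148), (135, 153)]]
  single [0.4974 0.3055]
  single [0.5016 0.3047]
fblue [(array([275.13484848, 169.26212121]), 110.0), (array([222.84365782, 175.95427729]), 113.0)]
[[0.5817, 0.1096], [-0.0545, 1.6074, 0.2893, 1.0298], [(110, 148), (113, 142)]]
  single [0.5749 0.1073]
  single [0.5844 0.1104]
fyel [(array([160.02261307, 119.5318258 ]), 99.5), (array([386.45052083, 218.8125    ]), 64.0)]
[[0.4746, -0.3088], [2.2396, 1.514, 1.5051, 0.1296], [(100, 97), (64, 157)]]
  single [ 0.469  -0.3211]
  single [ 0.4749 -0.305 ]
purple (array([0.34924615, 0.2921242 ]), array([-0.11850451,  1.82678448,  0.17259324,  0.87998527]), [(123, 110), (136, 144)])
pink (array([ 0.52210475, -0.44661023]), array([0.17602549, 1.97631   , 0.21165247, 0.67231393]), [(84, 91), (136, 149)])
green (array([ 0.34045353, -0.31806855]), array([0.07209206, 1.07005647, 0.06143773, 0.57611064]), [(90, 78), (148, 150)])
```

View pics/crop0.png

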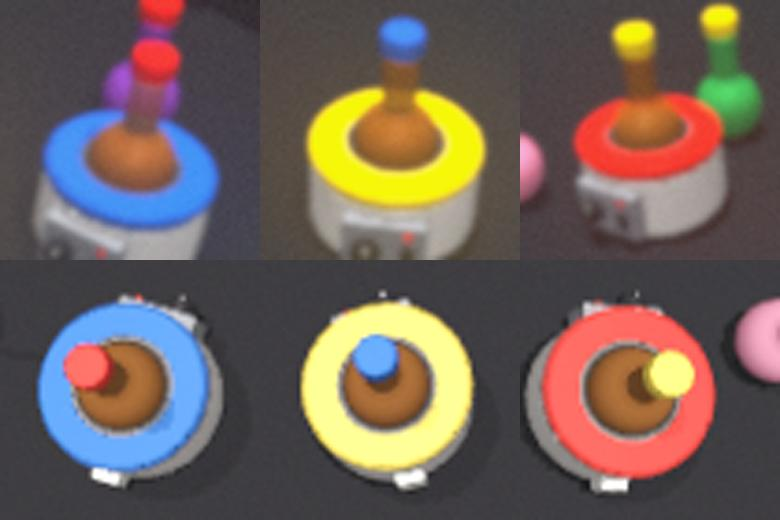

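All three target flasks confirmed: they are amber, and each sits in a mantle. The purple, pink and green ones are the look-alikes. I'll refine the yellow pieces and work out the tool axes.

```bash
sed -i "s/(23,130,120),(35,255,255)/(23,80,120),(35,255,255)/" h.py; python3 m0.py | grep -A4 -E "myel|fyel|cork"; python3 - <<'E'
from h import *
o=observe(); M=R.from_rotvec(o['ee_rot']).as_matrix(); print(np.round(M,3))
for n,D in(("zopen=+y",[[-1,0,0],[0,0,1],[0,-1,0]]),):pass
# desired: tool y=-Z ; tool z along given world dir
for a in range(0,360,45):
    z=np.array([np.cos(np.radians(a)),np.sin(np.radians(a)),0]); y=np.array([0,0,-1.]); D=np.c_[np.cross(y,z),y,z]
    print(a,np.round(np.degrees(R.from_matrix(M.T@D).as_rotvec()),1))
E
```

```text
myel [(array([273.11108991, 199.1756963 ]), 1310.5), (array([225.78761019, 183.67252737]), 1720.5)]
[[0.5849, 0.1104], [0.1204, -0.4601, -0.0634, -0.333], [(1310, 1059), (1720, 1545)]]
  single [0.5868 0.1108]
  single [0.5839 0.1103]
cork (array([ 0.51091239, -0.09984645]), array([0.10914969, 1.12299117, 0.23995294, 0.45107718]), [(596, 570), (806, 788)])
  single [ 0.5059 -0.1028]
  single [ 0.5122 -0.0992]
fred [(array([356.41937425, 171.82009627]), 138.5), (array([145.65815085, 207.59975669]), 137.0)]
[[0.5005, 0.3055], [-0.2037, 0.6008, -0.1008, 0.4037], [(138, 147), (137, 153)]]
--
fyel [(array([160.21527778, 119.5       ]), 96.0), (array([389.3534279 , 217.47044917]), 141.0)]
[[0.4775, -0.3135], [0.2857, 1.6586, 0.395, 0.3505], [(96, 97), (141, 157)]]
  single [ 0.4686 -0.3207]
  single [ 0.4784 -0.3126]
purple (array([0.34920901, 0.29154477]), array([-0.24674803,  1.84615563,  0.39347094,  0.89618773]), [(124, 110), (136, 144)])
[[ 0.95   0.     0.314]
 [-0.314  0.     0.95 ]
 [ 0.    -1.     0.   ]]
0 [-0.  71.7 -0. ]
45 [-0.  26.7 -0. ]
90 [ -0.  -18.3   0. ]
135 [ -0.  -63.3   0. ]
180 [  -0.  -108.3    0. ]
225 [  -0.  -153.3    0. ]
270 [ -0.  161.7  -0. ]
315 [ -0.  116.7  -0. ]
```

Call:
arm_command(plan=[[[0.038,0,-0.018],[0,7.2,0]],[[0.076,0,-0.036],[0,14.4,0]],[[0.114,0,-0.053],[0,21.6,0]],[[0.152,0,-0.071],[0,28.8,0]],[[0.19,0,-0.089],[0,36,0]]], fingers=-1, squeeze=20)

```text
clock: 1.8
position: [0.3495, 0.4482, 0.249]
ee_rot: [-1.44, 0.743, -0.743]
force: [1.1, 0.7, 0.7]
width: 1.003
```

```bash
cat > to.py <<'E'
import sys
from h import *
o=observe(); M=R.from_rotvec(o['ee_rot']).as_matrix()
t=np.array([float(a) for a in sys.argv[1:4]])
D=np.c_[[0,-1,0],[0,0,-1],[1,0,0]].astype(float)
print('pos',np.round(o['position'],4),'shift',np.round(M.T@(t-o['position']),4),'turn',np.round(np.degrees(R.from_matrix(M.T@D).as_rotvec()),2),'j',np.round(o['joints'],2),'t',round(o['clock'],2),'F',np.round(o['force'],1),'w',round(o['width'],3))
E
python3 to.py .5015 .3053 .248
```

```text
pos [0.3495 0.4482 0.249 ] shift [0.2046 0.0009 0.041 ] turn [-2.000e-02  3.544e+01 -3.000e-02] j [-1.16  0.34  0.21  1.73 -0.08  1.08 -0.3 ] t 1.8 F [1.1 0.7 0.7] w 1.003
```

Call:
arm_command(plan=[[[0.041,0,0.008],[0,7.1,0]],[[0.082,0,0.016],[0,14.2,0]],[[0.123,0,0.025],[0,21.3,0]],[[0.164,0,0.033],[0,28.4,0]],[[0.204,0,0.041],[0,35.4,0]]])

```text
clock: 2.3
position: [0.502, 0.3065, 0.249]
ee_rot: [-1.209, 1.209, -1.209]
force: [0.9, 1.6, -0.7]
width: 1.0
```

```bash
python3 to.py .5015 .3053 .140; python3 - <<'E'
from h import *
p=get_image("scene");cv2.imwrite("pics/s1.png",cv2.resize(p["color"][80:280,200:460,::-1],(780,600)))
E
```

```text
pos [0.502  0.3065 0.249 ] shift [ 0.0012  0.109  -0.0005] turn [-0.02  0.04 -0.03] j [-0.93  0.39  0.41  1.69 -0.17  1.1  -0.47] t 2.3 F [ 0.9  1.6 -0.7] w 1.0
```

View pics/s1.png

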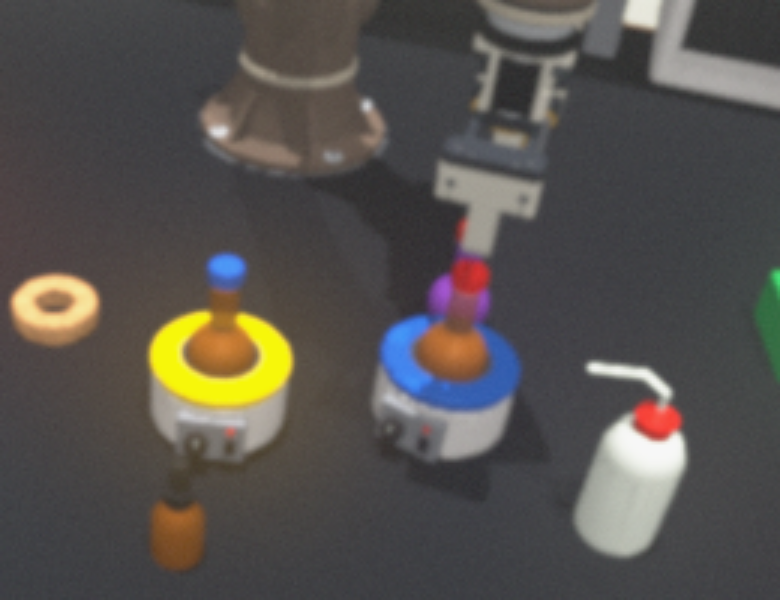

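The gripper is above the red stopper (470,275 in the crop), in line with the neck. Descending.

Call:
arm_command(plan=[[[0.001,0.025,-0.0005],[0,0,0]],[[0.001,0.05,-0.0005],[0,0,0]],[[0.001,0.075,-0.0005],[0,0,0]],[[0.001,0.095,-0.0005],[0,0,0]],[[0.001,0.109,-0.0005],[0,0,0]]])

```text
clock: 2.85
position: [0.4997, 0.3067, 0.1383]
ee_rot: [-1.214, 1.205, -1.205]
force: [-0.3, -0.1, -0.2]
width: 0.997
```

Call:
arm_command(plan=[[[0,0,0],[0,0,0]],[[0,0,0],[0,0,0]],[[0,0,0],[0,0,0]],[[0,0,0],[0,0,0]],[[0,0,0],[0,0,0]]], fingers=1, squeeze=20)

```text
clock: 3.35
position: [0.5007, 0.307, 0.1405]
ee_rot: [-1.211, 1.205, -1.205]
force: [-0.8, 0.2, -0.9]
width: 0.614
```

Call:
arm_command(plan=[[[0,0,0],[0,0,0]],[[0,0,0],[0,0,0]],[[0,0,0],[0,0,0]]])

```text
clock: 3.65
position: [0.5004, 0.3068, 0.1398]
ee_rot: [-1.212, 1.205, -1.205]
force: [-0.2, -0.8, 0.0]
width: 0.349
```

Call:
arm_command(plan=[[[0,0,0],[0,0,0]],[[0,0,0],[0,0,0]],[[0,0,0],[0,0,0]],[[0,0,0],[0,0,0]]])

```text
clock: 4.05
position: [0.5004, 0.3068, 0.1398]
ee_rot: [-1.212, 1.205, -1.205]
force: [0.2, 0.3, 2.1]
width: 0.335
```

Call:
arm_command(plan=[[[0,-0.01,0],[0,0,0]],[[0,-0.025,0],[0,0,0]],[[0,-0.05,0],[0,0,0]],[[0,-0.08,0],[0,0,0]],[[0,-0.11,0],[0,0,0]]])

```text
clock: 4.55
position: [0.5001, 0.3064, 0.2511]
ee_rot: [-1.212, 1.205, -1.205]
force: [0.2, 1.5, -2.0]
width: 0.332
```

```bash
python3 to.py .511 -.0995 .285
```

```text
pos [0.5001 0.3064 0.2511] shift [ 0.406  -0.0337  0.0087] turn [0.02 0.32 0.03] j [-0.94  0.38  0.41  1.69 -0.17  1.1  -0.47] t 4.55 F [ 0.2  1.5 -2. ] w 0.332
```

Call:
arm_command(plan=[[[0.01,-0.02,0],[0,0,0]],[[0.04,-0.035,0.001],[0,0,0]],[[0.08,-0.035,0.002],[0,0.1,0]],[[0.12,-0.035,0.003],[0,0.2,0]],[[0.16,-0.035,0.004],[0,0.3,0]]])

```text
clock: 5.05
position: [0.505, 0.1451, 0.2854]
ee_rot: [-1.209, 1.209, -1.209]
force: [0.4, -0.2, -2.5]
width: 0.332
```

```bash
python3 to.py .511 -.0995 .285;  python3 - <<'E'
from h import *
p=get_image("scene");cv2.imwrite("pics/s2.png",cv2.resize(p["color"][80:280,140:400,::-1],(780,600)))
E
```

```text
pos [0.505  0.1451 0.2854] shift [0.2446 0.0003 0.0059] turn [-0.02  0.03 -0.02] j [-0.76  0.25  0.48  1.79 -0.13  1.13 -0.24] t 5.05 F [ 0.4 -0.2 -2.5] w 0.332
```

View pics/s2.png

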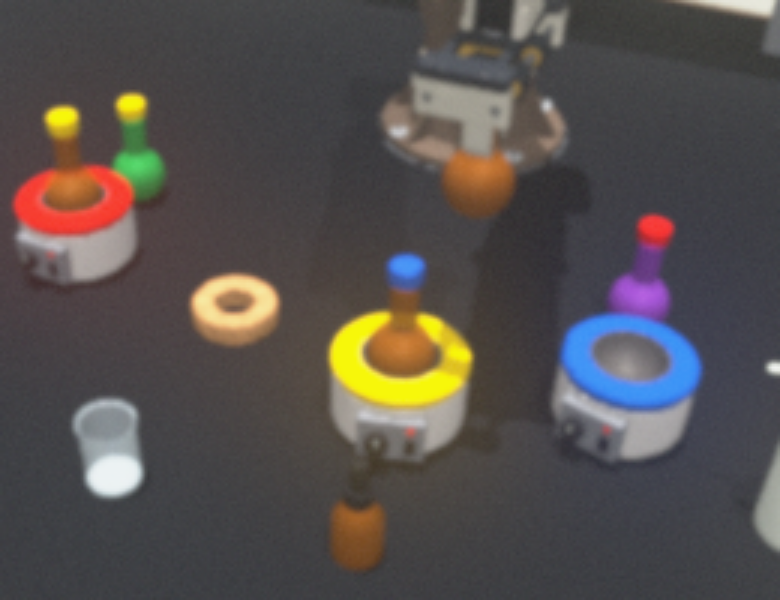

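The red flask is held upright (478,185 in the crop), and the blue mantle is empty. Continuing to the cork ring at (235,300).

Call:
arm_command(plan=[[[0.045,0,0.001],[0,0,0]],[[0.09,0,0.002],[0,0,0]],[[0.135,0,0.003],[0,0,0]],[[0.18,0,0.004],[0,0,0]],[[0.215,0,0.006],[0,0,0]]])

```text
clock: 5.6
position: [0.5108, -0.0712, 0.2855]
ee_rot: [-1.208, 1.21, -1.211]
force: [0.4, -0.3, -2.1]
width: 0.333
```

Call:
arm_command(plan=[[[0.018,0.01,0],[0,0,0]],[[0.028,0.03,0],[0,0,0]],[[0.028,0.06,0],[0,0,0]],[[0.028,0.09,0],[0,0,0]],[[0.028,0.12,0],[0,0,0]]])

```text
clock: 6.1
position: [0.5115, -0.0961, 0.1642]
ee_rot: [-1.209, 1.209, -1.209]
force: [1.6, 0.2, -1.3]
width: 0.333
```

```bash
python3 to.py .511 -.098 .106;  python3 - <<'E'
from h import *
p=get_image("scene");cv2.imwrite("pics/s3.png",cv2.resize(p["color"][100:250,130:325,::-1],(780,600)))
p=get_image("top");cv2.imwrite("pics/t3.png",cv2.resize(p["color"][140:290,210:405,::-1],(780,600)))
E
```

```text
pos [ 0.5115 -0.0961  0.1642] shift [ 0.0019  0.0582 -0.0005] turn [-0.03  0.01 -0.02] j [-0.33  0.39  0.55  1.96 -0.26  0.86  0.36] t 6.1 F [ 1.6  0.2 -1.3] w 0.333
```

View pics/s3.png

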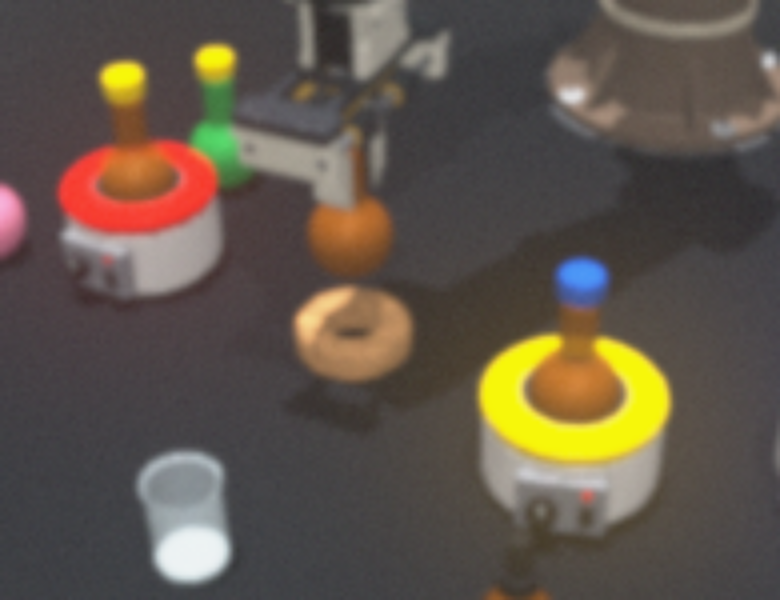

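View pics/t3.png

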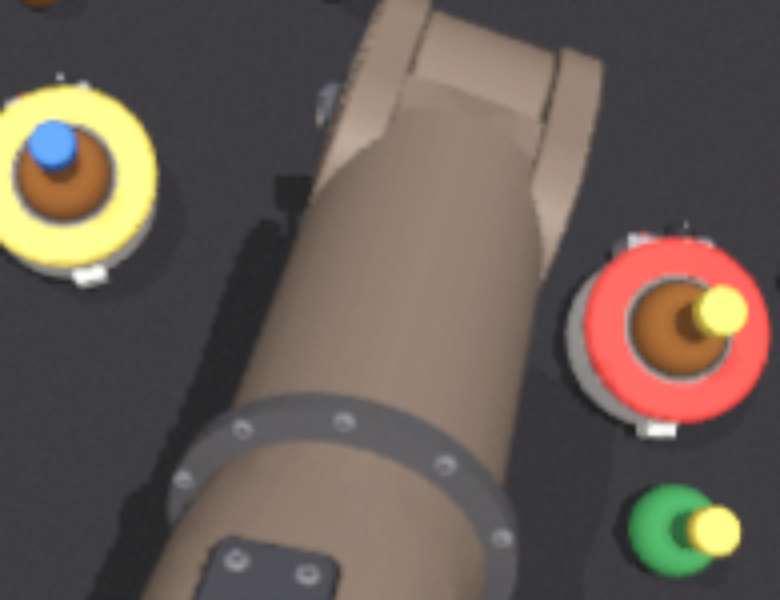

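```bash
python3 - <<'E'
from h import *
p=get_image("scene")
for y in(-.0961,-.0976): print(proj(p,[.5115,y,.1064]))
hsv=cv2.cvtColor(p["color"],cv2.COLOR_RGB2HSV)
m=cv2.inRange(hsv,(5,190,70),(16,255,230)); m[:, :195]=0;m[:,245:]=0;m[:145]=0;m[172:]=0
m=cv2.morphologyEx(m,cv2.MORPH_OPEN,np.ones((3,3)))
ys,xs=np.nonzero(m);print(xs.min(),xs.max(),ys.min(),ys.max(),cv2.minEnclosingCircle(np.c_[xs,ys].astype(np.float32)))
E
```

```text
[[217.61536404 158.79666197]]
[[217.16965483 158.68203561]]Traceback (most recent call last):
  File "<stdin>", line 7, in <module>
    return umr_minimum(a, axis, None, out, keepdims, initial, where)
ValueError: zero-size array to reduction operation minimum which has no identity
```

The held bulb is where the calibration predicts, to within about 1 px. Lowering gently.

Call:
arm_command(plan=[[[0.0025,0.012,-0.0005],[0,0,0]],[[0.0025,0.024,-0.0005],[0,0,0]],[[0.0025,0.036,-0.0005],[0,0,0]],[[0.0025,0.045,-0.0005],[0,0,0]],[[0.0025,0.05,-0.0005],[0,0,0]]])

```text
clock: 6.75
position: [0.5105, -0.0986, 0.1137]
ee_rot: [-1.21, 1.21, -1.208]
force: [0.4, 0.0, -1.8]
width: 0.336
```

Call:
arm_command(plan=[[[0,0.002,0],[0,0,0]],[[0,0.004,0],[0,0,0]],[[0,0.006,0],[0,0,0]],[[0,0.007,0],[0,0,0]],[[0,0.008,0],[0,0,0]]])

```text
clock: 7.25
position: [0.511, -0.0987, 0.1068]
ee_rot: [-1.209, 1.209, -1.209]
force: [-0.2, 0.6, -1.1]
width: 0.334
```

```bash
python3 to.py .511 -.099 .106;  python3 - <<'E'
from h import *
p=get_image("scene");cv2.imwrite("pics/s4.png",cv2.resize(p["color"][100:250,130:325,::-1],(780,600)))
E
```

```text
pos [ 0.511  -0.0987  0.1068] shift [ 0.0003  0.0008 -0.    ] turn [-0.02  0.03 -0.  ] j [-0.28  0.47  0.5   2.02 -0.33  0.73  0.42] t 7.25 F [-0.2  0.6 -1.1] w 0.334
```

View pics/s4.png

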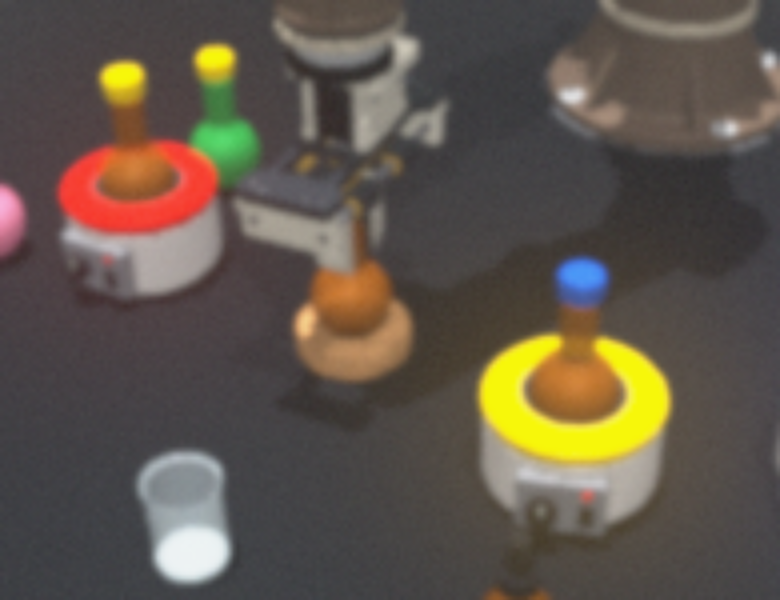

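The flask is over the ring hole (351,310) and nearly in contact. I'll lower it the last 1–2 mm while watching the force.

Call:
arm_command(plan=[[[0,0.001,0],[0,0,0]],[[0,0.001,0],[0,0,0]],[[0,0.002,0],[0,0,0]],[[0,0.002,0],[0,0,0]]])

```text
clock: 7.7
position: [0.5113, -0.099, 0.1054]
ee_rot: [-1.209, 1.208, -1.21]
force: [-2.3, 0.9, 9.8]
width: 0.337
```

Call:
arm_command(plan=[[[0,0,0],[0,0,0]],[[0,0,0],[0,0,0]]])

```text
clock: 7.9
position: [0.5113, -0.099, 0.1054]
ee_rot: [-1.208, 1.208, -1.21]
force: [-2.2, -0.1, 9.5]
width: 0.336
```

Call:
arm_command(plan=[[[0,-0.0008,0],[0,0,0]],[[0,-0.0008,0],[0,0,0]]])

```text
clock: 8.1
position: [0.511, -0.0988, 0.1058]
ee_rot: [-1.209, 1.209, -1.209]
force: [-2.1, -0.4, 3.8]
width: 0.334
```

Call:
arm_command(plan=[[[0,0,0],[0,0,0]],[[0,0,0],[0,0,0]],[[0,0,0],[0,0,0]],[[0,0,0],[0,0,0]],[[0,0,0],[0,0,0]]], fingers=-1)

```text
clock: 8.6
position: [0.5109, -0.0987, 0.1054]
ee_rot: [-1.21, 1.209, -1.209]
force: [0.2, -0.8, -0.3]
width: 0.716
```

Call:
arm_command(plan=[[[0,0,0],[0,0,0]],[[0,0,0],[0,0,0]],[[0,0,0],[0,0,0]],[[0,0,0],[0,0,0]]])

```text
clock: 9.0
position: [0.5109, -0.0987, 0.1055]
ee_rot: [-1.209, 1.209, -1.209]
force: [0.6, 0.1, 0.2]
width: 0.991
```

```bash
python3 to.py .5845 .1103 .25;  python3 - <<'E'
from h import *
p=get_image("scene");cv2.imwrite("pics/s5.png",cv2.resize(p["color"][100:250,130:325,::-1],(780,600)))
E
```

```text
pos [ 0.5109 -0.0987  0.1055] shift [-0.209  -0.1445  0.0737] turn [ 0.    0.03 -0.  ] j [-0.28  0.47  0.5   2.02 -0.33  0.73  0.43] t 9.0 F [0.6 0.1 0.2] w 0.991
```

View pics/s5.png

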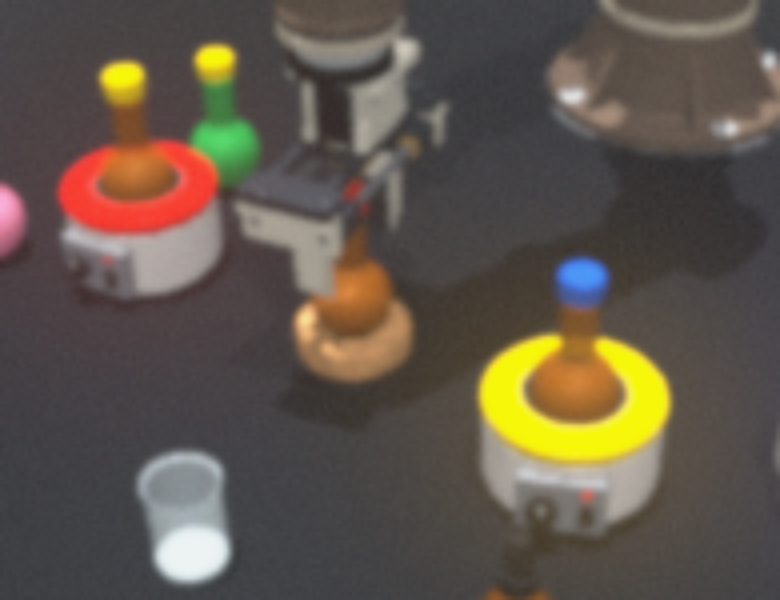

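The flask stands on the ring (355,290) and the fingers are clear of it. Raising, then over to the blue flask.

Call:
arm_command(plan=[[[0,-0.02,0],[0,0,0]],[[0,-0.055,0],[0,0,0]],[[0,-0.095,0],[0,0,0]],[[0,-0.13,0],[0,0,0]],[[-0.01,-0.1445,0.003],[0,0,0]]])

```text
clock: 9.55
position: [0.5147, -0.0905, 0.2535]
ee_rot: [-1.205, 1.207, -1.213]
force: [0.7, 0.4, 0.1]
width: 0.999
```

Call:
arm_command(plan=[[[-0.035,0,0.012],[0,0,0]],[[-0.075,0,0.026],[0,0,0]],[[-0.115,0,0.042],[0,0,0]],[[-0.155,0,0.056],[0,0,0]],[[-0.19,0,0.068],[0,0,0]]])

```text
clock: 10.05
position: [0.5821, 0.1038, 0.25]
ee_rot: [-1.21, 1.208, -1.208]
force: [0.1, -0.5, 0.3]
width: 0.999
```

```bash
python3 to.py .5845 .1103 .14;  python3 - <<'E'
from h import *
S=get_image("scene");T=get_image("top")
cv2.imwrite("pics/s6.png",cv2.resize(S["color"][100:250,130:325,::-1],(780,600)))
c=[(.125,.016),(.145,.016)]
oo=[]
for p in(S,T):
    e=model(p,(.511,-.099),c)[0]; o=obs(p,"red",e,9,area=(8,400)); print(e,o)
    if o: oo.append((p,o)); print(solve([(p,o)],c,[.511,-.1])[0])
E
```

```text
pos [0.5821 0.1038 0.25  ] shift [-0.0064  0.11    0.0024] turn [-0.    0.09 -0.03] j [-0.64  0.4   0.53  1.69 -0.22  1.11 -0.05] t 10.05 F [ 0.1 -0.5  0.3] w 0.999
[216.40765471 150.45532411] (array([216.08879781, 148.82513661]), 122.0)
[ 0.50343822 -0.10398721]
[303.48469019 206.51246817] (array([303.68118949, 206.64799447]), 120.5)
[ 0.51064288 -0.09950894]
```

View pics/s6.png

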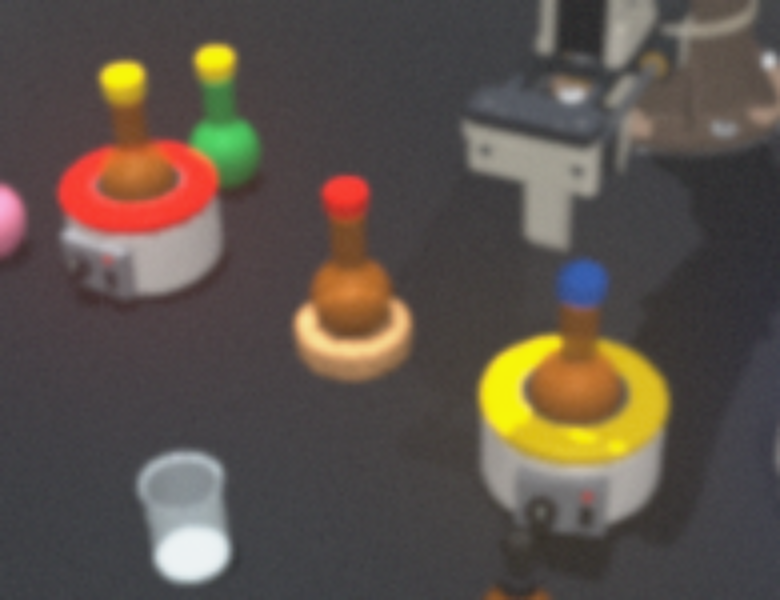

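The red flask is parked upright in the ring (348,290). Next I'll line up on the blue stopper and descend.

Call:
arm_command(plan=[[[-0.0065,0.02,0.0022],[0,0,0]],[[-0.0065,0.045,0.0022],[0,0,0]],[[-0.0065,0.07,0.0022],[0,0,0]],[[-0.0065,0.095,0.0022],[0,0,0]],[[-0.0065,0.11,0.0022],[0,0,0]]])

```text
clock: 10.65
position: [0.5829, 0.1072, 0.1381]
ee_rot: [-1.211, 1.21, -1.209]
force: [0.1, 0.3, 0.9]
width: 1.0
```

Call:
arm_command(plan=[[[0,0,0],[0,0,0]],[[0,0,0],[0,0,0]],[[0,0,0],[0,0,0]],[[0,0,0],[0,0,0]],[[0,0,0],[0,0,0]]], fingers=1)

```text
clock: 11.15
position: [0.5844, 0.1079, 0.1408]
ee_rot: [-1.208, 1.208, -1.209]
force: [-0.0, 0.8, -0.0]
width: 0.613
```

Call:
arm_command(plan=[[[0,0,0],[0,0,0]],[[0,0,0],[0,0,0]],[[0,0,0],[0,0,0]],[[0,0,0],[0,0,0]],[[0,0,0],[0,0,0]]])

```text
clock: 11.65
position: [0.584, 0.1078, 0.14]
ee_rot: [-1.21, 1.209, -1.209]
force: [-0.6, -0.0, 1.0]
width: 0.336
```

```bash
python3 to.py .5845 .1103 .14
```

```text
pos [0.584  0.1078 0.14  ] shift [-0.0025  0.      0.0005] turn [0.01 0.03 0.  ] j [-0.6   0.52  0.48  1.81 -0.3   0.89  0.01] t 11.65 F [-0.6 -0.   1. ] w 0.336
```

Call:
arm_command(plan=[[[0,-0.01,0],[0,0,0]],[[0,-0.03,0],[0,0,0]],[[0,-0.06,0],[0,0,0]],[[0,-0.1,0],[0,0,0]],[[0,-0.14,0],[0,0,0]]])

```text
clock: 12.15
position: [0.5835, 0.1075, 0.2817]
ee_rot: [-1.21, 1.209, -1.209]
force: [1.2, -0.1, -1.9]
width: 0.331
```

```bash
python3 to.py .5015 .303 .28
```

```text
pos [0.5835 0.1075 0.2817] shift [-0.1955  0.0017 -0.082 ] turn [0.04 0.01 0.03] j [-0.66  0.38  0.54  1.64 -0.21  1.18 -0.07] t 12.15 F [ 1.2 -0.1 -1.9] w 0.331
```

Call:
arm_command(plan=[[[-0.025,0,-0.01],[0,0,0]],[[-0.065,0,-0.026],[0,0,0]],[[-0.11,0,-0.046],[0,0,0]],[[-0.155,0,-0.066],[0,0,0]],[[-0.185,0,-0.078],[0,0,0]]])

```text
clock: 12.65
position: [0.5035, 0.2965, 0.2805]
ee_rot: [-1.211, 1.208, -1.205]
force: [1.0, 0.8, -1.4]
width: 0.332
```

Call:
arm_command(plan=[[[-0.0105,0.01,-0.004],[0,0,0]],[[-0.0105,0.03,-0.004],[0,0,0]],[[-0.0105,0.05,-0.004],[0,0,0]],[[-0.0105,0.05,-0.004],[0,0,0]],[[-0.0105,0.05,-0.004],[0,0,0]]])

```text
clock: 13.15
position: [0.5022, 0.3025, 0.2304]
ee_rot: [-1.21, 1.209, -1.21]
force: [1.0, 0.3, -1.3]
width: 0.338
```

```bash
cat > held.py <<'E'
import sys
from h import *
o=observe();x,y,z=o['position']
p=get_image("scene")
print('exp bulb px',proj(p,[x,y,z-.09+.032]), 'with dy+2mm',proj(p,[x,y+.002,z-.058]))
c=proj(p,[x,y,z-.058])[0].astype(int)
hsv=cv2.cvtColor(p["color"],cv2.COLOR_RGB2HSV)
m=cv2.inRange(hsv,(3,120,50),(20,255,255)); k=np.zeros_like(m); cv2.circle(k,tuple(map(int,c)),15,255,-1); m&=k
cn=max(cv2.findContours(m,0,2)[0],key=cv2.contourArea); print('seg',cv2.minEnclosingCircle(cn),cv2.contourArea(cn))
a=p["color"][c[1]-60:c[1]+90,max(0,c[0]-98):c[0]+97,::-1];cv2.imwrite(sys.argv[1],cv2.resize(a,(780,600)))
E
python3 held.py pics/s7.png; python3 to.py .5015 .303 .14
```

```text
exp bulb px [[355.17542878 171.41139815]] with dy+2mm [[355.93564095 171.59872195]]
seg ((356.0, 170.05555725097656), 12.174881935119629) 223.5
pos [0.5026 0.3028 0.231 ] shift [-0.0002  0.091  -0.0012] turn [-0.05 -0.03 -0.01] j [-0.97  0.41  0.47  1.72 -0.21  1.06 -0.43] t 13.2 F [-0.7  0.3 -1.8] w 0.334
```

View pics/s7.png

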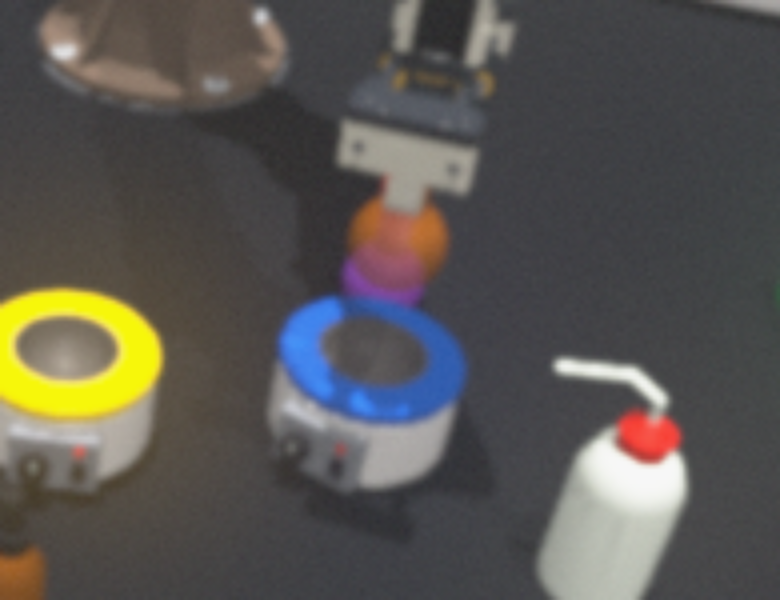

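The blue flask hangs upright over the empty blue mantle (375,350), offset about 2 mm in y as estimated. Lowering.

Call:
arm_command(plan=[[[0,0.015,-0.001],[0,0,0]],[[0,0.035,-0.001],[0,0,0]],[[0,0.055,-0.001],[0,0,0]],[[0,0.07,-0.001],[0,0,0]],[[0,0.08,-0.001],[0,0,0]]])

```text
clock: 13.7
position: [0.5014, 0.3032, 0.1502]
ee_rot: [-1.208, 1.209, -1.209]
force: [0.1, 0.2, -0.8]
width: 0.334
```

Call:
arm_command(plan=[[[0,0.002,0],[0,0,0]],[[0,0.004,0],[0,0,0]],[[0,0.006,0],[0,0,0]],[[0,0.008,0],[0,0,0]],[[0,0.009,0],[0,0,0]]])

```text
clock: 14.2
position: [0.501, 0.3034, 0.1413]
ee_rot: [-1.209, 1.209, -1.209]
force: [-0.2, 0.1, -1.7]
width: 0.332
```

```bash
python3 to.py .5015 .303 .14
```

```text
pos [0.501  0.3034 0.1413] shift [0.0004 0.0013 0.0005] turn [-0.02  0.03 -0.02] j [-0.94  0.5   0.43  1.82 -0.27  0.87 -0.38] t 14.2 F [-0.2  0.1 -1.7] w 0.332
```

Call:
arm_command(plan=[[[0,0.0006,0],[0,0,0]],[[0,0.0012,0],[0,0,0]],[[0,0.0016,0],[0,0,0]],[[0,0.0016,0],[0,0,0]]])

```text
clock: 14.6
position: [0.5012, 0.3035, 0.1399]
ee_rot: [-1.208, 1.209, -1.209]
force: [-0.9, 0.4, 2.8]
width: 0.336
```

Contact is light, at about 4 N, so I'm releasing.

Call:
arm_command(plan=[[[0,0,0],[0,0,0]],[[0,0,0],[0,0,0]],[[0,0,0],[0,0,0]],[[0,0,0],[0,0,0]],[[0,0,0],[0,0,0]]], fingers=-1)

```text
clock: 15.1
position: [0.5009, 0.3033, 0.1394]
ee_rot: [-1.21, 1.209, -1.209]
force: [-0.2, 0.4, 0.2]
width: 0.721
```

Call:
arm_command(plan=[[[0,0,0],[0,0,0]],[[0,0,0],[0,0,0]],[[0,0,0],[0,0,0]],[[0,0,0],[0,0,0]]])

```text
clock: 15.5
position: [0.5009, 0.3033, 0.1395]
ee_rot: [-1.209, 1.209, -1.209]
force: [-0.5, -0.5, 0.3]
width: 1.0
```

Call:
arm_command(plan=[[[0,-0.02,0],[0,0,0]],[[0,-0.055,0],[0,0,0]],[[0,-0.085,0],[0,0,0]],[[0.0,-0.105,0],[0,0,0]],[[0.03,-0.115,-0.001],[0,0,0]]])

```text
clock: 16.0
position: [0.5, 0.2775, 0.2563]
ee_rot: [-1.208, 1.204, -1.203]
force: [0.4, 0.4, -0.8]
width: 1.001
```

```bash
python3 to.py .478 -.3128 .25
```

```text
pos [0.5    0.2775 0.2563] shift [ 0.5902  0.0042 -0.0257] turn [-0.13  0.36 -0.2 ] j [-0.96  0.36  0.49  1.73 -0.19  1.1  -0.41] t 16.0 F [ 0.4  0.4 -0.8] w 1.001
```

Call:
arm_command(plan=[[[0.045,0.002,-0.002],[0,0,0]],[[0.09,0.004,-0.004],[0,0,0]],[[0.135,0.004,-0.006],[0,0,0]],[[0.18,0.004,-0.008],[0,0,0]],[[0.22,0.004,-0.01],[0,0.3,0]]])

```text
clock: 16.5
position: [0.4896, 0.051, 0.2507]
ee_rot: [-1.206, 1.213, -1.213]
force: [1.4, 0.0, 0.1]
width: 1.001
```

Call:
arm_command(plan=[[[0.045,0,-0.002],[0,0,0]],[[0.09,0,-0.004],[0,0,0]],[[0.135,0,-0.006],[0,0,0]],[[0.18,0,-0.008],[0,0,0]],[[0.22,0,-0.01],[0,0,0]]])

```text
clock: 17.0
position: [0.4785, -0.1689, 0.2507]
ee_rot: [-1.206, 1.213, -1.214]
force: [1.0, 1.1, 0.1]
width: 0.996
```

```bash
python3 to.py .478 -.3128 .25; python3 - <<'E'
from h import *
S=get_image("scene");T=get_image("top")
a=cv2.resize(S["color"][140:260,270:426,::-1],(390,300));b=cv2.resize(T["color"][140:290,90:285,::-1],(390,300))
cv2.imwrite("pics/b1.png",np.hstack([a,b]))
c=[(.159,.016),(.179,.016)]
for p in(S,T):
    e=model(p,(.5012,.3055),c)[0]; o=obs(p,"blue",e,9,area=(8,400)); print(e,o)
    if o: print(solve([(p,o)],c,[.5,.3])[0])
E
```

```text
pos [ 0.4785 -0.1689  0.2507] shift [0.1439 0.0007 0.0003] turn [-0.04 -0.31  0.  ] j [-0.31  0.27  0.68  1.89 -0.19  1.05  0.45] t 17.0 F [1.  1.1 0.1] w 0.996
[356.17190523 172.57375183] (array([356.70392157, 170.95098039]), 127.5)
[0.49329581 0.30544957]
[145.56466555 207.71802658] None
```

View pics/b1.png

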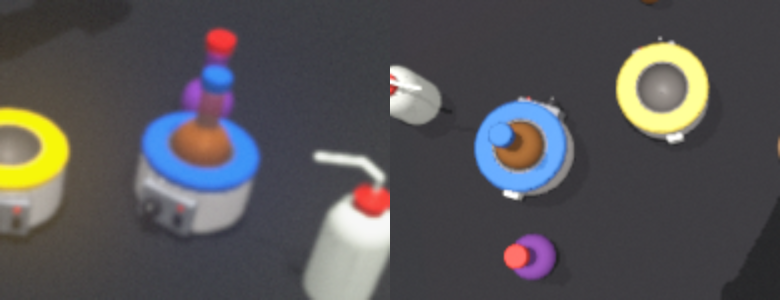

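The blue flask sits upright in the blue mantle (crop left 203,140; right 517,145), and the yellow mantle is empty. On to the yellow flask: the amber one inside the red mantle, not the pink or green one.

Call:
arm_command(plan=[[[0.04,0,0],[0,-0.1,0]],[[0.08,0,0],[0,-0.2,0]],[[0.12,0,0],[0,-0.3,0]],[[0.144,0,0],[0,-0.3,0]],[[0.144,0,0],[0,-0.3,0]]])

```text
clock: 17.6
position: [0.4774, -0.3141, 0.2505]
ee_rot: [-1.209, 1.211, -1.214]
force: [-0.2, -0.5, 0.4]
width: 0.996
```

```bash
python3 to.py .478 -.3128 .14; python3 - <<'E'
from h import *
S=get_image("scene");cv2.imwrite("pics/y1.png",cv2.resize(S["color"][80:200,90:246,::-1],(780,600)))
E
```

```text
pos [ 0.4774 -0.3141  0.2505] shift [-0.0016  0.1105  0.0007] turn [ 0.01 -0.25  0.12] j [-0.02  0.39  0.7   1.75 -0.28  1.1   0.77] t 17.6 F [-0.2 -0.5  0.4] w 0.996
```

View pics/y1.png

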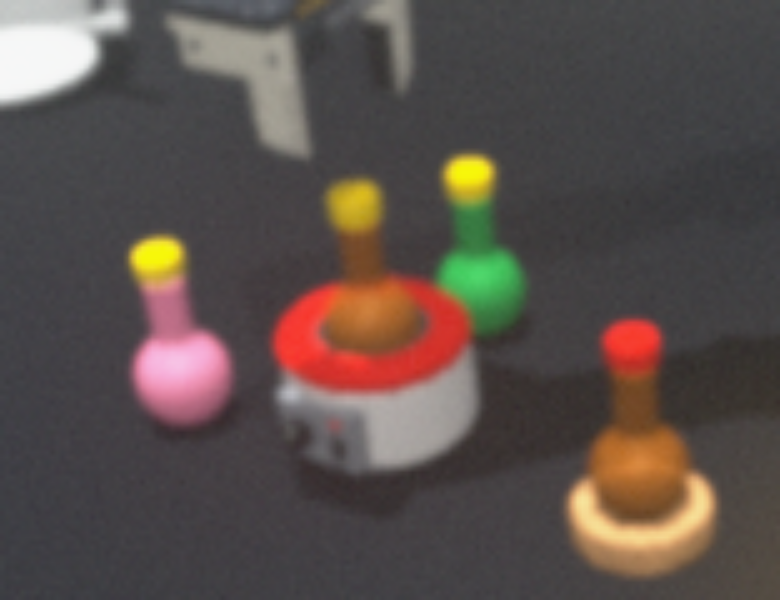

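The yellow flask (355,205) is amber and in the red mantle; the pink (180,370) and green (480,290) ones stay put. Descending.

Call:
arm_command(plan=[[[-0.0015,0.02,0.0005],[0,-0.2,0]],[[-0.0015,0.045,0.0005],[0,-0.2,0.1]],[[-0.0015,0.07,0.0005],[0,-0.2,0.1]],[[-0.0015,0.095,0.0005],[0,-0.2,0.1]],[[-0.0015,0.1105,0.0005],[0,-0.2,0.1]]])

```text
clock: 18.15
position: [0.4789, -0.3063, 0.1381]
ee_rot: [-1.21, 1.207, -1.201]
force: [-0.2, 0.2, -0.4]
width: 1.001
```

Call:
arm_command(plan=[[[0,0,0],[0,0,0]],[[0,0,0],[0,0,0]],[[0,0,0],[0,0,0]],[[0,0,0],[0,0,0]],[[0,0,0],[0,0,0]]], fingers=1)

```text
clock: 18.65
position: [0.4792, -0.3092, 0.1407]
ee_rot: [-1.209, 1.206, -1.206]
force: [-0.4, -0.6, 0.3]
width: 0.614
```

Call:
arm_command(plan=[[[0,0,0],[0,0,0]],[[0,0,0],[0,0,0]],[[0,0,0],[0,0,0]],[[0,0,0],[0,0,0]],[[0,0,0],[0,0,0]]])

```text
clock: 19.15
position: [0.4787, -0.3092, 0.1399]
ee_rot: [-1.21, 1.207, -1.205]
force: [-0.2, 0.7, 0.1]
width: 0.334
```

```bash
python3 to.py .478 -.3128 .14
```

```text
pos [ 0.4787 -0.3092  0.1399] shift [ 0.0036 -0.0001 -0.0007] turn [ 0.01  0.22 -0.1 ] j [ 0.04  0.52  0.62  1.87 -0.39  0.88  0.86] t 19.15 F [-0.2  0.7  0.1] w 0.334
```

Call:
arm_command(plan=[[[0,-0.01,0],[0,0,0]],[[0,-0.03,0],[0,0,0]],[[0,-0.06,0],[0,0,0]],[[0,-0.1,0],[0,0,0]],[[0,-0.145,0],[0,0.2,-0.1]]])

```text
clock: 19.65
position: [0.478, -0.3091, 0.2862]
ee_rot: [-1.21, 1.211, -1.208]
force: [0.6, -0.5, -1.5]
width: 0.332
```

```bash
python3 to.py .5842 .1137 .285; python3 held.py pics/y2.png
```

```text
pos [ 0.478  -0.3091  0.2862] shift [-0.4228  0.0013  0.1062] turn [ 0.1  -0.   -0.03] j [-0.04  0.36  0.72  1.7  -0.25  1.18  0.74] t 19.65 F [ 0.6 -0.5 -1.5] w 0.332
exp bulb px [[159.10820285 104.28945857]] with dy+2mm [[159.65241058 104.40347475]]
seg ((158.5, 101.25), 12.260299682617188) 300.0
```

View pics/y2.png

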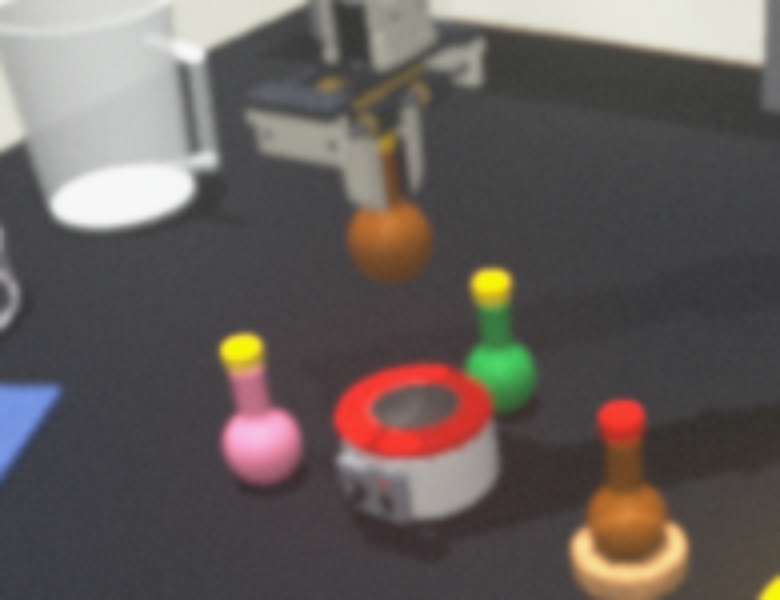

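The yellow flask is held upright (390,240) and the red mantle is empty. Moving over to the yellow mantle.

Call:
arm_command(plan=[[[-0.025,0,0.006],[0,0,0]],[[-0.065,0,0.016],[0,0,0]],[[-0.11,0,0.028],[0,0,0]],[[-0.155,0,0.039],[0,0,0]],[[-0.2,0,0.05],[0,0,0]]])

```text
clock: 20.2
position: [0.5288, -0.1077, 0.2854]
ee_rot: [-1.209, 1.209, -1.209]
force: [1.5, -0.2, -1.4]
width: 0.335
```

Call:
arm_command(plan=[[[-0.045,0,0.011],[0,0,0]],[[-0.09,0,0.023],[0,0,0]],[[-0.135,0,0.034],[0,0,0]],[[-0.18,0,0.045],[0,0,0]],[[-0.21,0,0.053],[0,0,0]]])

```text
clock: 20.7
position: [0.5816, 0.1049, 0.285]
ee_rot: [-1.21, 1.207, -1.205]
force: [1.1, 0.5, -3.2]
width: 0.333
```

Call:
arm_command(plan=[[[-0.0128,0,0.003],[0,0,0]],[[-0.0128,0.02,0.003],[0,0,0]],[[-0.0128,0.05,0.003],[0,0,0]],[[-0.0128,0.055,0.003],[0,0,0]],[[-0.0128,0.055,0.003],[0,0,0]]])

```text
clock: 21.2
position: [0.584, 0.1126, 0.2297]
ee_rot: [-1.211, 1.211, -1.209]
force: [-0.4, 1.3, -1.1]
width: 0.334
```

```bash
python3 to.py .5842 .1136 .14; python3 held.py pics/y3.png
```

```text
pos [0.584  0.1126 0.2297] shift [-0.001   0.0897  0.0004] turn [ 0.1  -0.03  0.05] j [-0.68  0.44  0.58  1.71 -0.26  1.08 -0.02] t 21.2 F [-0.4  1.3 -1.1] w 0.334
exp bulb px [[275.91796089 170.758073  ]] with dy+2mm [[276.64740494 170.94525218]]
seg ((274.0, 169.72500610351562), 12.636385917663574) 383.5
```

View pics/y3.png

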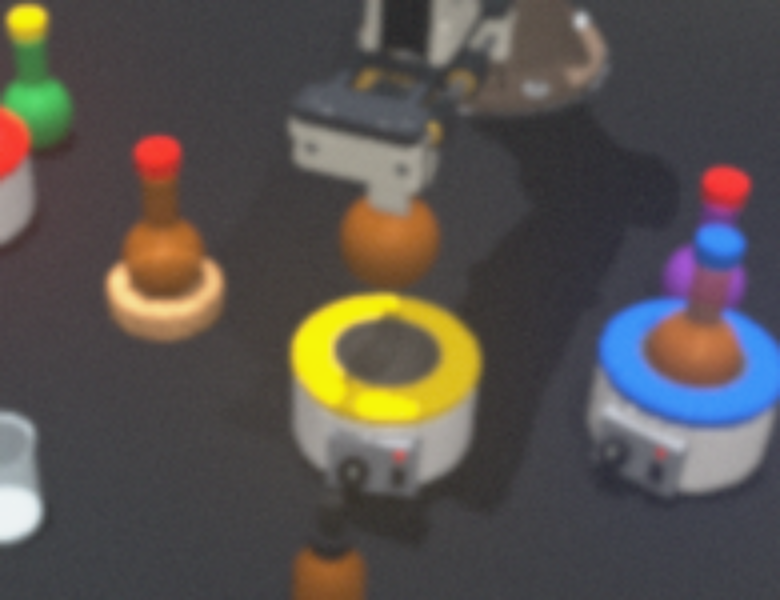

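The bulb reads about 3.7 mm to the −y side, as estimated, so I'll lower with that offset.

Call:
arm_command(plan=[[[-0.0012,0.015,0.0003],[0,0,0]],[[-0.0012,0.035,0.0003],[0,0,0]],[[-0.0012,0.055,0.0003],[0,0,0]],[[-0.0012,0.07,0.0003],[0,0,0]],[[-0.0012,0.079,0.0003],[0,0,0]]])

```text
clock: 21.75
position: [0.5854, 0.1145, 0.1514]
ee_rot: [-1.208, 1.209, -1.209]
force: [-0.1, 0.2, -2.2]
width: 0.337
```

Call:
arm_command(plan=[[[0,0.002,0],[0,0,0]],[[0,0.004,0],[0,0,0]],[[0,0.006,0],[0,0,0]],[[0,0.008,0],[0,0,0]],[[0,0.009,0],[0,0,0]]])

```text
clock: 22.25
position: [0.585, 0.1147, 0.1421]
ee_rot: [-1.209, 1.209, -1.209]
force: [-0.7, 0.4, -1.3]
width: 0.336
```

```bash
python3 to.py .5842 .1138 .14
```

```text
pos [0.585  0.1147 0.1421] shift [ 0.0009  0.0021 -0.0008] turn [-0.03  0.03 -0.01] j [-0.65  0.53  0.53  1.8  -0.33  0.9   0.03] t 22.25 F [-0.7  0.4 -1.3] w 0.336
```

Call:
arm_command(plan=[[[0.0008,0.0008,-0.0008],[0,0,0]],[[0.0008,0.0016,-0.0008],[0,0,0]],[[0.0008,0.0023,-0.0008],[0,0,0]],[[0.0008,0.0023,-0.0008],[0,0,0]]])

```text
clock: 22.65
position: [0.5845, 0.114, 0.1399]
ee_rot: [-1.209, 1.208, -1.209]
force: [0.9, 0.2, 1.4]
width: 0.335
```

Call:
arm_command(plan=[[[0,0,0],[0,0,0]],[[0,0,0],[0,0,0]],[[0,0,0],[0,0,0]],[[0,0,0],[0,0,0]],[[0,0,0],[0,0,0]]], fingers=-1)

```text
clock: 23.15
position: [0.584, 0.1138, 0.1396]
ee_rot: [-1.21, 1.209, -1.209]
force: [-0.9, -0.5, 0.1]
width: 0.721
```

Call:
arm_command(plan=[[[0,0,0],[0,0,0]],[[0,0,0],[0,0,0]],[[0,0,0],[0,0,0]],[[0,0,0],[0,0,0]]])

```text
clock: 23.55
position: [0.5841, 0.1138, 0.1396]
ee_rot: [-1.209, 1.209, -1.209]
force: [-0.1, 0.3, 0.5]
width: 0.994
```

Call:
arm_command(plan=[[[0,-0.02,0],[0,0,0]],[[0,-0.055,0],[0,0,0]],[[0,-0.085,0],[0,0,0]],[[0.0,-0.1,0],[0,0,0]],[[0.025,-0.11,-0.008],[0,0,0]]])

```text
clock: 24.05
position: [0.5771, 0.0923, 0.2508]
ee_rot: [-1.209, 1.204, -1.204]
force: [-0.6, -0.8, -0.0]
width: 0.999
```

```bash
python3 to.py .5108 -.0993 .23; python3 - <<'E'
from h import *
S=get_image("scene");T=get_image("top")
a=cv2.resize(S["color"][140:260,200:356,::-1],(390,300));b=cv2.resize(T["color"][140:290,150:345,::-1],(390,300))
cv2.imwrite("pics/y4.png",np.hstack([a,b]))
c=[(.159,.016),(.179,.016)]
for p in(S,T):
    e=model(p,(.584,.1104),c)[0]; o=obs(p,"yellow",e,9,area=(8,400)); print(e,o)
    if o: print(solve([(p,o)],c,[.5,.3])[0])
E
```

```text
pos [0.5771 0.0923 0.2508] shift [ 0.1913  0.0203 -0.0675] turn [-0.12  0.34 -0.12] j [-0.67  0.4   0.59  1.71 -0.24  1.11 -0.  ] t 24.05 F [-0.6 -0.8 -0. ] w 0.999
[275.05423246 171.4147809 ] (array([275.04195804, 170.7027972 ]), 143.0)
[0.58106076 0.10928124]
[222.85025208 176.11508803] None
```

View pics/y4.png

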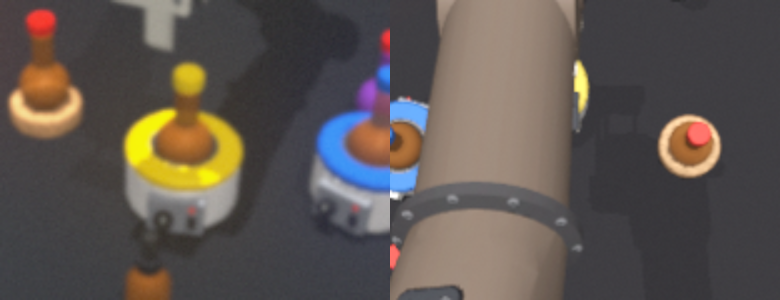

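The yellow flask is upright in the yellow mantle (185,120). Now the parked red flask (45,80).

Call:
arm_command(plan=[[[0.03,0,-0.011],[0,0.1,0]],[[0.075,0,-0.027],[0,0.2,0]],[[0.12,0,-0.042],[0,0.3,0]],[[0.16,0.008,-0.057],[0,0.3,0]],[[0.191,0.02,-0.0675],[0,0.3,0]]])

```text
clock: 24.65
position: [0.5072, -0.1053, 0.2297]
ee_rot: [-1.205, 1.214, -1.215]
force: [0.4, 0.3, -0.0]
width: 0.999
```

Call:
arm_command(plan=[[[0,0,0],[0,0,0]],[[0,0,0],[0,0,0]],[[0,0,0],[0,0,0]]])

```text
clock: 24.95
position: [0.5091, -0.1011, 0.2295]
ee_rot: [-1.207, 1.212, -1.211]
force: [0.3, -1.3, -0.4]
width: 0.997
```

```bash
python3 to.py .5108 -.0993 .106; python3 - <<'E'
from h import *
T=get_image("top");S=get_image("scene")
cv2.imwrite("pics/y5.png",np.hstack([cv2.resize(S["color"][100:220,140:296,::-1],(390,300)),cv2.resize(T["color"][140:290,150:345,::-1],(390,300))]))
E
```

```text
pos [ 0.5091 -0.1011  0.2295] shift [-0.0018  0.1235  0.0017] turn [ 0.   -0.2  -0.03] j [-0.41  0.31  0.65  1.89 -0.22  1.01  0.33] t 24.95 F [ 0.3 -1.3 -0.4] w 0.997
```

View pics/y5.png

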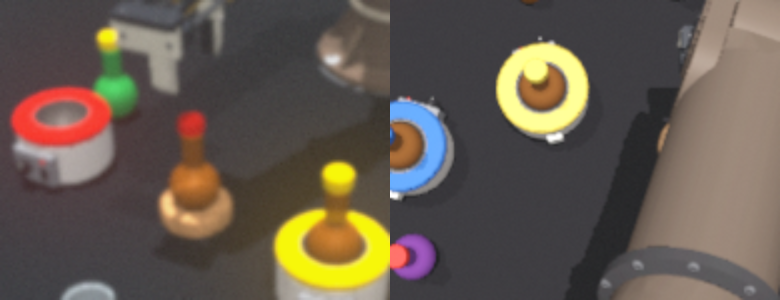

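The yellow flask looks centred in its mantle in both views. Descending on the red flask.

Call:
arm_command(plan=[[[-0.0018,0.02,0.0017],[0,-0.2,0]],[[-0.0018,0.045,0.0017],[0,-0.2,0]],[[-0.0018,0.075,0.0017],[0,-0.2,0]],[[-0.0018,0.1,0.0017],[0,-0.2,0]],[[-0.0018,0.115,0.0017],[0,-0.2,0]]])

```text
clock: 25.55
position: [0.5101, -0.0991, 0.1128]
ee_rot: [-1.211, 1.21, -1.208]
force: [-0.2, -0.1, 1.3]
width: 1.0
```

Call:
arm_command(plan=[[[0,0.004,0],[0,0,0]],[[0,0.008,0],[0,0,0]],[[0,0.008,0],[0,0,0]]])

```text
clock: 25.85
position: [0.5109, -0.1001, 0.1069]
ee_rot: [-1.208, 1.209, -1.21]
force: [-1.0, 0.5, 0.1]
width: 1.0
```

```bash
python3 to.py .5108 -.0993 .106
```

```text
pos [ 0.5109 -0.1001  0.1069] shift [-0.0008  0.0009 -0.0001] turn [-0.03 -0.03 -0.  ] j [-0.31  0.48  0.55  2.02 -0.37  0.74  0.46] t 25.85 F [-1.   0.5  0.1] w 1.0
```

Call:
arm_command(plan=[[[0,0.0005,0],[0,0,0]],[[0,0.0005,0],[0,0,0]],[[0,0.0005,0],[0,0,0]],[[0,0.0005,0],[0,0,0]],[[0,0.0005,0],[0,0,0]]], fingers=1)

```text
clock: 26.35
position: [0.5104, -0.1004, 0.1063]
ee_rot: [-1.208, 1.21, -1.21]
force: [0.1, 0.1, -0.2]
width: 0.618
```

Call:
arm_command(plan=[[[0,0,0],[0,0,0]],[[0,0,0],[0,0,0]],[[0,0,0],[0,0,0]],[[0,0,0],[0,0,0]],[[0,0,0],[0,0,0]]])

```text
clock: 26.85
position: [0.5104, -0.1004, 0.1061]
ee_rot: [-1.209, 1.21, -1.21]
force: [-0.1, -0.9, -0.0]
width: 0.333
```

Call:
arm_command(plan=[[[0,-0.01,0],[0,0,0]],[[0,-0.03,0],[0,0,0]],[[0,-0.065,0],[0,0,0]],[[0,-0.1,0],[0,0,0]],[[0,-0.13,0],[0,0,0]]])

```text
clock: 27.35
position: [0.5103, -0.1008, 0.2384]
ee_rot: [-1.208, 1.21, -1.211]
force: [-0.2, -0.6, -1.7]
width: 0.336
```

```bash
python3 to.py .478 -.3133 .24; python3 held.py pics/r1.png
```

```text
pos [ 0.5103 -0.1008  0.2384] shift [ 0.2126 -0.0016 -0.0319] turn [-0.04 -0.11  0.01] j [-0.42  0.3   0.66  1.88 -0.22  1.03  0.33] t 27.35 F [-0.2 -0.6 -1.7] w 0.336
exp bulb px [[215.30547216 136.88298852]] with dy+2mm [[215.9223408  137.02865261]]
seg ((215.0, 134.5), 12.855060577392578) 334.0
```

View pics/r1.png

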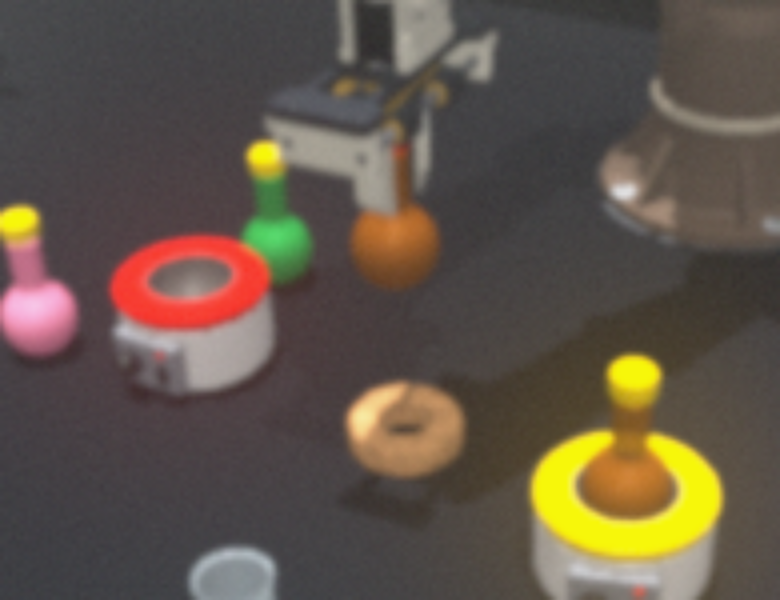

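The red flask is held upright (396,245), and the cork ring stayed down. Moving to the red mantle.

Call:
arm_command(plan=[[[0.025,0,-0.004],[0,0,0]],[[0.065,0,-0.01],[0,0,0]],[[0.11,0,-0.017],[0,0,0]],[[0.155,0,-0.024],[0,0,0]],[[0.195,0,-0.029],[0,-0.1,0]]])

```text
clock: 27.9
position: [0.4802, -0.2976, 0.2366]
ee_rot: [-1.209, 1.209, -1.21]
force: [-0.3, -0.0, -0.7]
width: 0.337
```

Call:
arm_command(plan=[[[0.0175,0,-0.003],[0,0,0]],[[0.0175,0,-0.003],[0,0,0]],[[0.0175,0,-0.003],[0,0,0]],[[0.0175,0,-0.003],[0,0,0]]])

```text
clock: 28.3
position: [0.4786, -0.3114, 0.236]
ee_rot: [-1.21, 1.208, -1.207]
force: [0.2, -0.1, -2.9]
width: 0.335
```

```bash
python3 to.py .478 -.314 .14; python3 held.py pics/r2.png
```

```text
pos [ 0.4786 -0.3114  0.236 ] shift [ 0.0027  0.096  -0.0006] turn [ 0.01  0.13 -0.06] j [-0.01  0.41  0.69  1.76 -0.29  1.07  0.78] t 28.3 F [ 0.2 -0.1 -2.9] w 0.335
exp bulb px [[160.49425798 118.87303282]] with dy+2mm [[161.02581704 118.99330119]]
seg ((160.5, 115.54000091552734), 12.550063133239746) 286.0
```

View pics/r2.png

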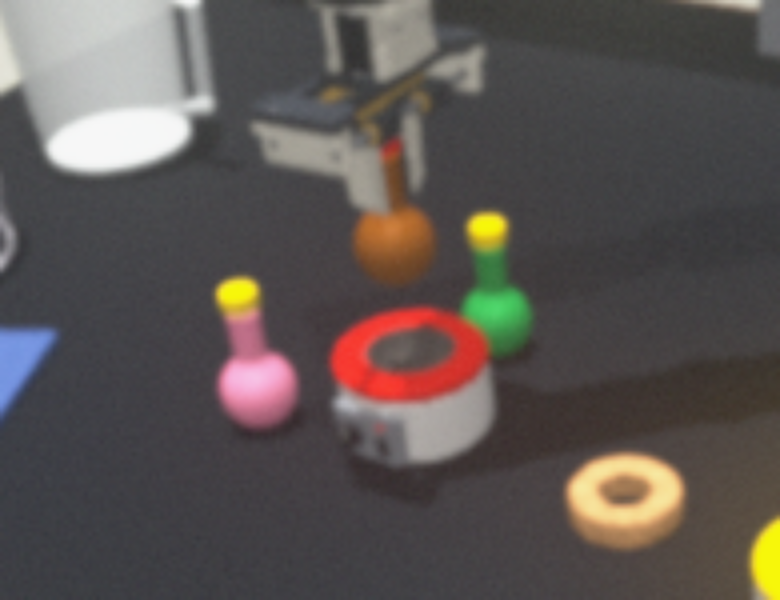

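Positioned over the red mantle's nest (410,350). Lowering.

Call:
arm_command(plan=[[[0.0025,0.015,-0.0006],[0,0,0]],[[0.0025,0.035,-0.0006],[0,0,0]],[[0.0025,0.055,-0.0006],[0,0,0]],[[0.0025,0.075,-0.0006],[0,0,0]],[[0.0025,0.084,-0.0006],[0,0,0]]])

```text
clock: 28.85
position: [0.4775, -0.3135, 0.1505]
ee_rot: [-1.211, 1.21, -1.205]
force: [-0.3, 0.5, -1.9]
width: 0.329
```

Call:
arm_command(plan=[[[0,0.001,0],[0,0,0]],[[0,0.002,0],[0,0,0]],[[0,0.003,0],[0,0,0]]])

```text
clock: 29.15
position: [0.4782, -0.3156, 0.15]
ee_rot: [-1.209, 1.207, -1.21]
force: [0.2, -0.4, -1.7]
width: 0.335
```

```bash
python3 to.py .478 -.314 .14
```

```text
pos [ 0.4782 -0.3156  0.15  ] shift [-0.0016  0.01   -0.0002] turn [-0.09  0.05  0.04] j [ 0.05  0.51  0.63  1.86 -0.38  0.9   0.86] t 29.15 F [ 0.2 -0.4 -1.7] w 0.335
```

Call:
arm_command(plan=[[[-0.0014,0.002,0],[0,0,0]],[[-0.0014,0.004,0],[0,0,0]],[[-0.0014,0.006,0],[0,0,0]],[[-0.0014,0.0075,0],[0,0,0]],[[-0.0014,0.0085,0],[0,0,0]]])

```text
clock: 29.65
position: [0.4775, -0.314, 0.1404]
ee_rot: [-1.21, 1.209, -1.209]
force: [0.3, -0.3, 0.6]
width: 0.334
```

Call:
arm_command(plan=[[[0,0.0005,0],[0,0,0]],[[0,0.001,0],[0,0,0]],[[0,0.001,0],[0,0,0]]])

```text
clock: 29.95
position: [0.4776, -0.3143, 0.14]
ee_rot: [-1.209, 1.209, -1.209]
force: [-2.4, -0.8, 4.7]
width: 0.332
```

```bash
python3 to.py .478 -.314 .14
```

```text
pos [ 0.4776 -0.3143  0.14  ] shift [-0.0003 -0.      0.0004] turn [-0.02  0.01  0.02] j [ 0.05  0.52  0.62  1.87 -0.39  0.88  0.87] t 29.95 F [-2.4 -0.8  4.7] w 0.332
```

Seated at the expected height with light contact. Releasing and retreating.

Call:
arm_command(plan=[[[0,0,0],[0,0,0]],[[0,0,0],[0,0,0]],[[0,0,0],[0,0,0]],[[0,0,0],[0,0,0]],[[0,0,0],[0,0,0]]], fingers=-1)

```text
clock: 30.45
position: [0.4776, -0.3139, 0.1395]
ee_rot: [-1.209, 1.209, -1.209]
force: [0.8, -0.4, 1.2]
width: 0.721
```

Call:
arm_command(plan=[[[0,0,0],[0,0,0]],[[0,0,0],[0,0,0]],[[0,0,0],[0,0,0]],[[0,0,0],[0,0,0]]])

```text
clock: 30.85
position: [0.4775, -0.314, 0.1396]
ee_rot: [-1.209, 1.209, -1.209]
force: [-0.0, 0.4, -1.2]
width: 0.992
```

Call:
arm_command(plan=[[[0,-0.02,0],[0,0,0]],[[0,-0.05,0],[0,0,0]],[[0,-0.085,0],[0,0,0]],[[0,-0.12,0],[0,0,0]],[[0,-0.15,0],[0,0,0]]])

```text
clock: 31.35
position: [0.4775, -0.3142, 0.2915]
ee_rot: [-1.209, 1.208, -1.21]
force: [0.4, -0.0, -0.5]
width: 1.001
```

Call:
arm_command(plan=[[[-0.04,0,0],[0,0,0]],[[-0.085,0,-0.005],[0,0,0]],[[-0.13,0,-0.01],[0,0,0]],[[-0.175,0,-0.02],[0,0,0]],[[-0.215,0,-0.03],[0,0,0]]])

```text
clock: 31.85
position: [0.4469, -0.0968, 0.2896]
ee_rot: [-1.209, 1.208, -1.208]
force: [0.7, 0.7, 0.2]
width: 0.999
```

Call:
arm_command(plan=[[[-0.03,0,-0.005],[0,0,0]],[[-0.06,0,-0.01],[0,0,0]],[[-0.09,0,-0.015],[0,0,0]],[[-0.09,0,-0.015],[0,0,0]],[[-0.09,0,-0.015],[0,0,0]]])

```text
clock: 32.35
position: [0.4324, -0.0087, 0.2897]
ee_rot: [-1.21, 1.208, -1.208]
force: [0.7, 0.6, -0.3]
width: 1.0
```

```bash
python3 to.py .478 -.314 .14; python3 - <<'E'
from h import *
S=get_image("scene");T=get_image("top")
c=[(.159,.016),(.179,.016)]; r=[]
for n,(x,y) in dict(red=(.478,-.313),blue=(.5012,.3055),yellow=(.5842,.1104)).items():
    for p in(S,T):
        e=model(p,(x,y),c)[0]; o=obs(p,n,e,9,area=(8,400)); print(n,np.round(e,1),o and (np.round(o[0],1),o[1]), o and np.round(solve([(p,o)],c,[x,y])[0],4))
    es=proj(S,[x,y,.1])[0].astype(int); et=proj(T,[x,y,.1])[0].astype(int)
    r.append(np.vstack([cv2.resize(q["color"][e[1]-35:e[1]+35,e[0]-35:e[0]+35,::-1],(260,260),interpolation=cv2.INTER_CUBIC) for q,e in((S,es),(T,et))]))
cv2.imwrite("pics/f1.png",np.hstack(r)); cv2.imwrite("pics/f2.png",S["color"][:,:,::-1])
E
```

```text
pos [ 0.4324 -0.0087  0.2897] shift [0.3054 0.1497 0.045 ] turn [-0.01  0.12 -0.  ] j [-0.63  0.06  0.57  1.98 -0.04  1.11 -0.04] t 32.35 F [ 0.7  0.6 -0.3] w 1.0
red [160.5 121.3] (array([160.1, 119.6]), 104.5) [ 0.4696 -0.3206]
red [389.5 217.6] None None
blue [356.2 172.6] (array([356.7, 171. ]), 128.0) [0.4934 0.3054]
blue [145.6 207.7] None None
yellow [275.  171.5] (array([275. , 170.2]), 165.5) [0.579  0.1085]
yellow [222.9 176. ] None None
```

View pics/f1.png

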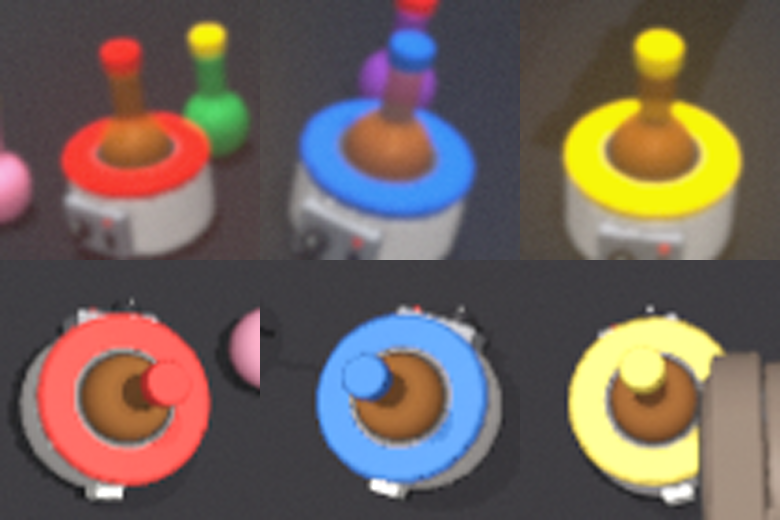

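View pics/f2.png

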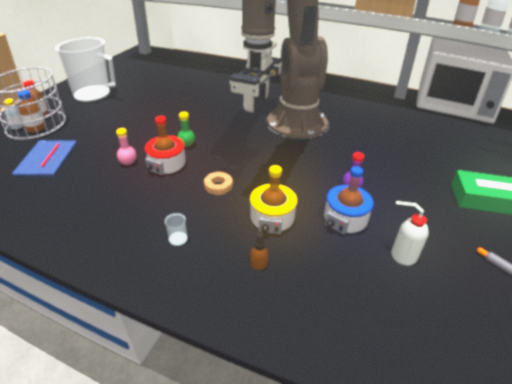

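Each stopper now matches its ring. In the crops the red, blue and yellow flasks are centred and upright, and the stopper positions match the originally seated flasks to within about 4 mm. The gripper is open and clear of everything. Handing in.

```bash
python3 -c "
from cell import sign_off
print(sign_off())"
```

```text
the job is handed in; nothing more can be done
None
```

All three flasks are now upright in the mantles that match their stoppers, and the job was handed in at about 32 s. I parked the red flask on the cork ring, moved blue to the blue mantle and yellow to the yellow mantle, then took red from the ring to the red mantle.

**Last checks:**
- **Seating:** both camera views show each flask centred and upright. In the scene camera, each stopper is within about 4 mm of where the original flask stood in that mantle.
- **Height and force:** each flask was released at the fully home height, with the wrist reading under 5 N. The highest reading was about 10 N, when setting red on the ring.
- **Surroundings:** the gripper is open and clear. The beaker, wash bottle, dropper bottle and look-alikes show no sign of having moved.

**Checks that failed or disagreed:**
- **Top camera:** I could not measure the stoppers' final positions there, because each one merged with the same-coloured ring. That view was judged by eye only.
- **Scene camera:** its stopper positions sat 5–11 mm from where the flasks should be. The originally seated flasks showed a similar offset, so I put it down to the measurement rather than a lean.
- **Grip width:** it read about 30 mm on a 26 mm neck throughout, but nothing slipped.

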